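Find the blade angle with a pendulum gauge on the blade-holder block

TASK

Slide the black blade-holder block sideways along the cream base plate, without lifting it, out of the grey frame until it sits square inside the green frame. Then take the pendulum angle gauge by its red handle, set the middle of its foot squarely across the block's uneven steel stud, and rock it there until the swinging black pointer settles on the orange mark. Finish holding it like that, foot resting on the stud without hard pressing and pointer still on the mark, do not let go, and leave the other things on the bench where they are.

Things in the scene. Friction and masses are not known exactly. Their poses are not given: they have to be found in the camera images.
- block: Loose black cast block, 0.8 kg, 90 (x) x 80 (y) x 36 mm high, with a steel stud along the middle of its top: flat-sided bar 70 (x) x 28 (y) mm, 36 to 56 mm high, to pinch across y. On the bar two round ridges along x, radius 7 mm: high one at y = -7, axis at height 57, crest 64 mm; low one at y = +7, axis 53, crest 60 mm. Origin: centre of the underside; z up.
- stud (a point): Middle of the crest of the block's high ridge, on the block at (0, -7, 64) mm. A flat foot rests on this ridge when it leans to the block's -y or less than 16 degrees to +y; beyond that it rests on the low ridge.
- plate: Fixed cream base plate, 170 (x) x 400 (y) mm, 6 mm thick; the block slides on its top. Origin: centre of its underside.
- green_frame: Green painted outline on the plate, the block's working place: inside 104 (x) x 94 (y) mm, so 7 mm clear all round the block. Flat, nothing to bump into. Origin: its centre, on the plate's top.
- grey_frame: Grey painted outline of the same size, the parking place where the block starts. Origin: its centre, on the plate's top.
- gauge: Loose angle gauge, 0.35 kg, standing on the bench: flat aluminium foot 36 (x) x 110 (y) x 12 mm, white dial plate 116 (y) x 6 mm from 12 to 130 mm height, red handle 26 (x) x 24 (y) mm from 130 to 180 mm height (pinch it across y). Dial, pointer and mark are on its +x side. Origin: centre of the foot's underside; z up the handle.
- gauge_foot (a point): Centre of the underside of the gauge's foot.
- gauge_handle (a point): Middle of the red handle, 156 mm above the foot's underside.
- pointer (a joint): Angle (rad) of the free pendulum pointer about the gauge's x axis, pivot 112 mm above the foot's underside: 0 pointing straight at the foot, positive with its tip towards the gauge's +y. It hangs plumb: when the gauge's top leans by an angle towards its own +y, the pointer reads plus that angle. Settles in about a second.
- mark (a joint): Angle (rad) of the orange mark, same axis and sense as the pointer: the reading wanted. Stays where it is set on the dial.
- pointer_tip (a point): Tip of the black pointer, 60 mm from the pivot; its z axis runs along the pointer.
- mark_tip (a point): Point on the orange mark's radius, 60 mm from the pivot; its z axis runs along that radius.
- cassette_blue: Bystander: blue specimen cassette with a wax block, 40 x 28 x 18 mm.
- cassette_yellow: Bystander: yellow specimen cassette with a wax block, 40 x 28 x 18 mm.
- brush: Bystander: small blue brush lying on the bench.
- beaker: Bystander: clear beaker, 80 mm across, 100 mm high.
- jar: Bystander: amber jar, 60 mm across, 90 mm high.
- driver: Bystander: red-handled screwdriver lying on the bench.

How it is judged (in metres and radians):
On the way, in this order (a step that is already met when the one before it is completed fails the run):
1. the block has been slid into the green frame and stands there square (horizontal distance between block and green_frame below 0.012 m and angle between the x axis of block and the x axis of green_frame, either way round below 0.15 rad and height (world z) of block below 0.012 m and linear speed of block below 0.01 m/s), for 0.2 s.
2. the gauge, held by the fingers, touches the block's stud with the middle of its foot (contact force between gauge and block above 0.3 N and contact force between gauge and the fingers above 2 N and horizontal distance between gauge_foot and stud below 0.04 m and height (world z) of gauge_foot above 0.05 m), for 0.1 s.
At the end, for the whole second after the job is handed in: Block flat in the green frame (12 mm, 0.15 rad). Fingers hold the gauge (over 2 N), its foot's middle within 30 mm of the stud crest and 55 mm up, across the stud within 0.35 rad, resting on the block with 0.3 to 30 N, still. Pointer at rest within 0.05 rad (3 degrees) of the orange mark (horizontal distance between block and green_frame below 0.012 m and angle between the x axis of block and the x axis of green_frame, either way round below 0.15 rad and height (world z) of block below 0.012 m and contact force between gauge and block between 0.3 and 30 N and contact force between gauge and the fingers above 2 N and horizontal distance between gauge_foot and stud below 0.03 m and height (world z) of gauge_foot above 0.055 m and angle between the x axis of gauge and the x axis of block, either way round below 0.35 rad and angle between the z axis of pointer_tip and the z axis of mark_tip, either way round below 0.05 rad and velocity of joint pointer between -0.15 and 0.15 rad/s and linear speed of gauge below 0.02 m/s); the arm keeps its last pose, push and grip.
It fails at once if the block is lifted or tipped off the plate (8 mm or 0.12 rad) (height (world z) of block above 0.014 m or angle between block's own z axis and vertical above 0.12 rad).
It fails at once if the gauge is pressed hard on the block (over 40 N) (contact force between gauge and block above 40 N).
It fails at once if another thing on the bench is pushed more than 30 mm (distance of any of cassette_blue, cassette_yellow, brush, beaker, jar, driver from where it was at the start of the episode above 0.03 m).
It also fails if it takes over 72 s, if anything falls off the work surface, if the arm or the gripper's body presses on something with over 40 N, if the wrist force passes 120 N, or if a joint passes its speed limit or range.

ROBOT

A 7-joint arm with a two-finger parallel gripper is mounted at the origin on the work surface. World frame = base frame: x ahead of the robot, y to its left, z up, the work surface at z = 0. Lengths are in mm, angles in degrees, forces in N, time in s.
With the tool pointing down it reaches from about 350 to 900 mm from the base axis. Payload 8.1 kg.
Tool frame: the origin (TCP) lies at the very end of the fingers, on their centre line; the grasp point (between the pads) lies ctrl.grasp_offset behind it (ctrl.grasp_offset is the distance from the TCP to the grasp point, in mm); z points along the fingers, y is the line along which they close (so a half turn about z gives the same grasp; the last joint's range is limited). The gripper opens to 92 mm and grips with 3 to 60 N. Pads are 19 mm wide; open, the fingers measure 130 mm over their backs; the gripper's body (75 mm by 190 mm) begins 47 mm behind the grasp point.
Start: joints at [-70.279, 24.895, 1.432, 90.138, -0.665, 64.973, -4.303], TCP at [270.079, 563.648, 226.742] pointing down, gripper open.
Joint ranges: [-149.89, 149.89], [-25.12, 119.58], [-72.63, 75.52], [4.76, 147.25], [-75.54, 255.54], [6.69, 114.76], [-157.13, 157.13]. Speed limits (degrees/s): [127.2, 127.2, 172.46, 172.46, 180, 180, 180].

INTERFACE

Orientations are given as [roll, pitch, yaw] about the fixed x, y, z axes, in that order (R = Rz(yaw) Ry(pitch) Rx(roll)).
In Python, from station import ctrl gives the robot as it stands.
- The arm moves only by the shell command python3 drive.py [FORCE], which reads ROWS from standard input. ROWS is a JSON object with one list for each field, all of the same length, 1 to 5, a row being the entries at one place: tx, ty, tz (the shift in shares of the most that a row can go, 1 being 62.5 mm), rx, ry, rz (a rotation vector in fractions of the full range, 1 being 60 degrees), jaw (the finger opening in mm); each row shifts and turns the commanded pose from where the row before left it, along the tool's axes as they then stand; what a row does not reach is not made up. A row lasts 1/8 s, in which the tool goes at most 62.5 mm and 10.7 degrees, less where a joint would pass 70% of its speed; a pose out of reach is approached as far as the arm can. The fingers move at their own pace and stop on an object; FORCE is the grip in N (left out, the last holds). Time passes only in rows, so rows that do not move let the fingers close. It prints the time, the measured TCP pose, the force, the opening and the grip force at its end. No shift or turn number may pass 1 either way. Input that does not fit is refused with a message, and nothing moves.
- ctrl.sense(): the state, without advancing time (a new reading comes with each control period).
- ctrl.get_image(name): name is "scene" or "top" or "wrist"; returns the picture (384x512x3 uint8, red, green, blue); there is no depth.
- ctrl.camera_info(name): a dict with "fx", "fy", "cx", "cy" (pixels), "R" (3x3) and "t" (3): a world point X has camera coordinates R X + t. Camera axes: x right, y down, z forward; pixel columns grow to the right and rows downward; lengths in mm; the calibration is good to about 2 mm. A picture is of the moment at which its call begins: read the wrist's pose just before it. camera_info takes no time and is no camera call; for the wrist camera it gives the pose at the moment of the call.
- ctrl.finish_job(): hands the job in; it is judged then, once.
The state is a dict: "t": time; "q": joint angles; "joint_velocities": joint speeds; "joint_efforts": joint torques, N m; "eef_pos": TCP position; "eef_rot": TCP orientation; "ft_force": force on the tool from outside, world axes, zero at the start; "torque": the same for the moment, N m; "finger_gap": finger opening in mm; "grip_force": force on a finger pad.
Only numpy, scipy, OpenCV 4.12 (cv2) and the standard library are available. Lean on these libraries where they do the work, as an engineer would, in place of code of your own. Each camera call takes 0.05 s, during which the arm holds its last target. There are 200 camera calls.

## Working session

There is one attempt and no reset: what is moved stays moved. The work goes in short steps, Python scripts to look and compute and a shell command to move; the robot and the scene stay as the last step left them, time stands still between calls to the robot, and variables do not carry over. Pictures are saved under pics/ and viewed, at most 10 in all, crops included, and the job is handed in when it is done.

```bash
ls; mkdir -p pics; python3 - <<'E'
from station import ctrl
import cv2,numpy as np
s=ctrl.sense();print({k:np.round(v,3) for k,v in s.items()},ctrl.grasp_offset)
a=ctrl.get_image("scene");b=ctrl.get_image("top")
cv2.imwrite("pics/scene0.png",a[:,:,::-1]);cv2.imwrite("pics/top0.png",b[:,:,::-1])
for n in("scene","top"):
    c=ctrl.camera_info(n);print(n,c)
E
```

```text
drive.py
pics
station.py
{'t': np.float64(0.0), 'q': array([-70.279,  24.936,   1.429,  90.188,  -0.663,  64.973,  -4.302]), 'joint_velocities': array([-0.005,  0.08 ,  0.088,  0.012, -0.004, -0.01 , -0.074]), 'joint_efforts': array([ 1.0000e-03, -6.6787e+01,  9.8500e-01, -3.1445e+01, -6.0000e-02,
        4.3000e-02,  0.0000e+00]), 'eef_pos': array([269.87 , 563.172, 225.951]), 'eef_rot': array([-1.79911e+02,  9.00000e-03,  1.54400e+02]), 'ft_force': array([-0.023,  0.382,  0.463]), 'torque': array([-0.027,  0.023, -0.028]), 'grip_force': np.float64(0.0), 'finger_gap': np.float64(91.753)} 18.8
scene {'fx': 423.7680193912511, 'fy': 423.7680193912511, 'cx': 251.39807777326612, 'cy': 190.1197891700727, 'R': array([[ 0.82524824,  0.56455463,  0.01560129],
       [ 0.4882253 , -0.69924146, -0.5222044 ],
       [-0.28390385,  0.43856521, -0.85267764]]), 't': array([-484.08913591, -231.71648029, 1507.28816844])}
top {'fx': 455.98245814983125, 'fy': 455.98245814983125, 'cx': 255.15776276591365, 'cy': 191.97720994506207, 'R': array([[ 0.01610395, -0.99986448, -0.0034194 ],
       [-0.9716031 , -0.01484117, -0.23615072],
       [ 0.23606797,  0.00712526, -0.97171042]]), 't': array([  -7.3689436 ,  607.76659713, 1368.95758755])}
```

View pics/scene0.png

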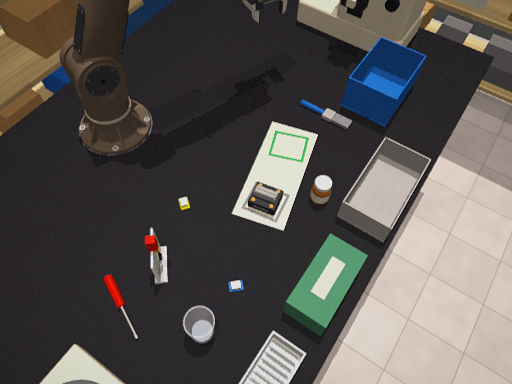

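View pics/top0.png

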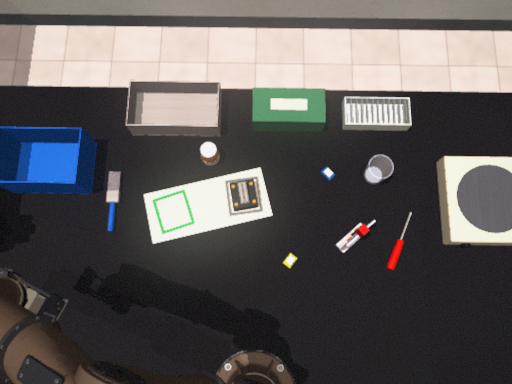

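The scene view shows the block at about (265,197), the green frame at (289,147), and the gauge at (157,260) with its red handle at (151,243). In the top view they are at (243,195), (174,212) and (353,237). The arm is clear of all of them.

```bash
cat > h.py <<'E'
import cv2,numpy as np
from station import ctrl
def ray(c,p):
    d=np.array([(p[0]-c["cx"])/c["fx"],(p[1]-c["cy"])/c["fy"],1.]);return -c["R"].T@c["t"],c["R"].T@d
def onz(c,p,z):
    o,d=ray(c,p);return o+d*(z-o[2])/d[2]
def tri(c1,p1,c2,p2):
    o1,d1=ray(c1,p1);o2,d2=ray(c2,p2)
    k=np.linalg.lstsq(np.c_[d1,-d2],o2-o1,rcond=None)[0];a,b=o1+k[0]*d1,o2+k[1]*d2
    return (a+b)/2,np.linalg.norm(a-b)
def proj(c,X):
    q=c["R"]@np.asarray(X,float)+c["t"];return np.array([c["fx"]*q[0]/q[2]+c["cx"],c["fy"]*q[1]/q[2]+c["cy"]])
def mask(im,lo,hi): return cv2.inRange(cv2.cvtColor(im,cv2.COLOR_RGB2HSV),lo,hi)
def big(m): return max(cv2.findContours(m,cv2.RETR_EXTERNAL,cv2.CHAIN_APPROX_NONE)[0],key=cv2.contourArea)
def cen(m):
    M=cv2.moments(m,True);return np.array([M["m10"],M["m01"]])/M["m00"]
E
python3 - <<'E'
from h import *
np.set_printoptions(precision=1,suppress=True)
t={}
for n in("scene","top"):
    im=cv2.imread(f"pics/{n}0.png")[:,:,::-1];c=ctrl.camera_info(n)
    g=mask(im,(50,120,60),(75,255,255))
    roi=np.zeros_like(g); x,y=(289,147) if n=="scene" else (174,212); roi[y-35:y+35,x-35:x+35]=255
    ct=big(g&roi); P=np.array([onz(c,p,6)[:2] for p in ct[:,0]],np.float32); r=cv2.minAreaRect(P); print(n,"green",r,ct.shape)
    h=mask(im,(0,150,60),(8,255,255))|mask(im,(172,150,60),(180,255,255))
    x,y=(151,243) if n=="scene" else (364,230); roi[:]=0; roi[y-15:y+15,x-15:x+15]=255
    t[n]=(c,cen(h&roi)); print("red",t[n][1],cv2.countNonZero(h&roi))
print(tri(*t["scene"],*t["top"]))
a=cv2.imread("pics/scene0.png");b=cv2.imread("pics/top0.png")
f=lambda i,x,y:cv2.resize(i[y-35:y+35,x-35:x+35],(380,280) and (290,290),interpolation=cv2.INTER_CUBIC)
o=np.vstack([np.hstack([f(a,265,197),f(a,157,258)]),np.hstack([f(b,243,195),f(b,356,237)])])
cv2.imwrite("pics/z0.png",o)
E
```

```text
scene green ((554.9974365234375, 271.5696716308594), (117.59701538085938, 106.2042007446289), 19.851177215576172) (111, 1, 2)
red [150.5 242.6] 183
top green ((554.9700927734375, 271.4276428222656), (115.48967742919922, 106.38117218017578), 20.050317764282227) (237, 1, 2)
red [362.2 230.3] 116
(array([ 477.8, -310.9,  157.8]), np.float64(1.5457017324502345))
```

View pics/z0.png

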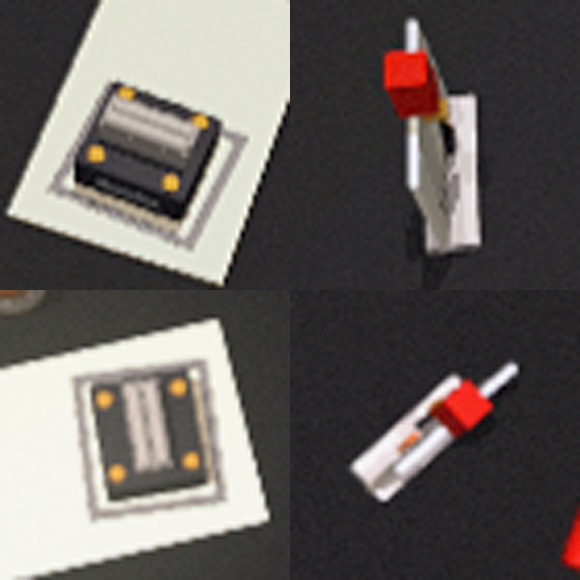

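The enlarged views show four yellow dots on the block's top, with the block turned slightly in the grey frame. The gauge's dial faces up-left in the top view (+x, +y), with its orange mark at crop (410,440). Next I measure the block's dots and the gauge's edge, and work out where the wrist camera sits.

```bash
python3 - <<'E'
from h import *
np.set_printoptions(precision=2,suppress=True)
D={}
for n,(x,y) in dict(scene=(265,197),top=(243,195)).items():
    im=cv2.imread(f"pics/{n}0.png")[:,:,::-1];c=ctrl.camera_info(n)
    o=mask(im,(12,130,120),(28,255,255)); r=np.zeros_like(o); r[y-30:y+30,x-30:x+30]=255
    k,_,st,ce=cv2.connectedComponentsWithStats(o&r); D[n]=(c,ce[1:][st[1:,4]>1]); print(n,D[n][1].tolist())
c1,A=D["scene"];c2,B=D["top"];P=[]
for p in A:
    q=proj(c2,onz(c1,p,42));j=np.argmin(np.linalg.norm(B-q,axis=1));X,e=tri(c1,p,c2,B[j]);P.append(X);print(X,e)
P=np.array(P);print("mean",P.mean(0));
r=cv2.minAreaRect(P[:,:2].astype(np.float32));print(r)
im=cv2.imread("pics/top0.png")[:,:,::-1];m=mask(im,(0,0,170),(180,60,255));r=np.zeros_like(m);r[205:262,325:382]=255
ct=big(m&r);Q=np.array([onz(c2,p,12)[:2] for p in ct[:,0]],np.float32);print("foot?",cv2.minAreaRect(Q))
w=ctrl.camera_info("wrist");s=ctrl.sense()
from scipy.spatial.transform import Rotation as R
T=R.from_euler("xyz",s["eef_rot"],degrees=True).as_matrix()
print("cam in tool",T.T@(-w["R"].T@w["t"]-s["eef_pos"]),"\n",T.T@w["R"].T,w["fx"],"\ntool\n",T)
E
```

```text
scene [[260.3333333333333, 183.88888888888889], [277.8888888888889, 190.77777777777777], [252.6, 198.6], [270.7142857142857, 205.5]]
top [[250.66666666666666, 183.25], [232.8, 186.0], [253.75, 200.66666666666666], [235.8181818181818, 203.8181818181818]]
[575.05  64.24  45.07] 1.4252841565897203
[633.94  75.38  43.86] 0.8173600061802345
[585.76   6.46  45.24] 0.08101110507860293
[644.17  17.93  44.16] 1.4426120471177513
mean [609.73  41.    44.58]
((609.8505859375, 40.921119689941406), (60.15294647216797, 58.76395797729492), 10.719852447509766)
foot? ((479.1980285644531, -309.4261779785156), (35.46994400024414, 110.04458618164062), 44.56568145751953)
cam in tool [  79.54   -0.39 -158.42] 
 [[ 0.   -0.96 -0.29]
 [ 1.    0.    0.  ]
 [ 0.   -0.29  0.96]] 290.9891450917506 
tool
 [[-0.9   0.43 -0.  ]
 [ 0.43  0.9  -0.  ]
 [-0.   -0.   -1.  ]]
```

Measured poses:

| Thing | Position (mm) | Yaw |
|---|---|---|
| Block | (610, 41) | 10.7° |
| Green frame | (555, 271.5) | 20° |
| Gauge | (479, −310) | 44.6° |

I'll turn the tool to match the block's yaw, then cross over to it.

Careful with the scale: shifts go in shares of 62.5 mm and turns go in shares of 60 degrees. That gives: -57.6 mm is -0.9216, -23.7 mm is -0.3792, -9.1 degrees / 60 = -0.1517.

```bash
echo '{"tx":[0, 0, 0, 0, -0.3792], "ty":[0, 0, 0, 0, -0.9216], "tz":[0, 0, 0, 0, 0], "rx":[0, 0, 0, 0, 0], "ry":[0, 0, 0, 0, 0], "rz":[-0.1517, -0.1517, -0.1517, -0.15, 0], "jaw":[60, 60, 60, 60, 60]}' | python3 drive.py 
echo '{"tx":[-0.3792, -0.3792, -0.3792, -0.3792, -0.3792], "ty":[-0.9216, -0.9216, -0.9216, -0.9216, -0.9216], "tz":[0, 0, 0, 0, 0], "rx":[0, 0, 0, 0, 0], "ry":[0, 0, 0, 0, 0], "rz":[0, 0, 0, 0, 0], "jaw":[60, 60, 60, 60, 60]}' | python3 drive.py
echo '{"tx":[-0.3792, -0.3792, -0.3792, -0.3792, 0], "ty":[-0.9216, -0.9216, -0.9216, -0.9216, 0], "tz":[0, 0, 0, 0, 0], "rx":[0, 0, 0, 0, 0], "ry":[0, 0, 0, 0, 0], "rz":[0, 0, 0, 0, 0], "jaw":[60, 60, 60, 60, 60]}' | python3 drive.py
cat >> h.py <<'E'
from scipy.spatial.transform import Rotation as Ro
def tool():
    s=ctrl.sense();return np.array(s["eef_pos"]),Ro.from_euler("xyz",s["eef_rot"],degrees=True).as_matrix()
def to(X,T=None):
    p,M=tool();d=M.T@(np.array(X)-p)
    rv=np.zeros(3) if T is None else Ro.from_matrix(M.T@T).as_rotvec(degrees=True)
    print("move",d.round(1),"rot",rv.round(1));
E
python3 - <<'E'
from h import *
im=ctrl.get_image("wrist");cv2.imwrite("pics/w1.png",im[:,:,::-1])
np.set_printoptions(precision=2,suppress=True)
c=ctrl.camera_info("wrist")
o=mask(im,(12,130,120),(28,255,255));k,_,st,ce=cv2.connectedComponentsWithStats(o)
for i in range(1,k):
    if st[i,4]>8: print(ce[i],st[i,4],onz(c,ce[i],42))
to([609.8,41,100])
E
```

```text
t: 0.72
eef_pos: [300.7, 514.3, 225.9]
eef_rot: [179.9, -0.1, -168.7]
ft_force: [1.1, 0.3, 0.3]
finger_gap: 60.1
grip_force: 0.0
t: 1.35
eef_pos: [474.6, 248.5, 226.6]
eef_rot: [180.0, -0.0, -169.3]
ft_force: [0.2, 0.9, 0.7]
finger_gap: 59.9
grip_force: 0.0
t: 1.98
eef_pos: [611.5, 34.9, 226.0]
eef_rot: [-179.8, -0.0, -169.8]
ft_force: [-0.7, 0.2, -0.2]
finger_gap: 60.1
grip_force: 0.0
[243.53 139.45] 83 [582.52  12.93  42.  ]
[293.34 138.86] 83 [571.23  70.27  42.  ]
[245.38 188.6 ] 52 [641.77  25.13  42.  ]
[292.22 187.95] 73 [630.45  81.79  42.  ]
[149.64 266.55] 11 [773.48 -83.14  42.  ]
[371.5  269.87] 30 [724.17 211.45  42.  ]
[372.31 284.69] 32 [746.41 219.3   42.  ]
[148.78 284.44] 9 [801.82 -82.27  42.  ]
move [ -0.    2.5 126. ] rot [0. 0. 0.]
```

View pics/w1.png

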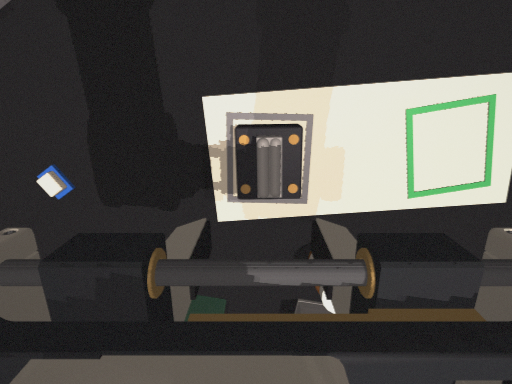

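The wrist view shows the block with four dots at (243,139), (293,139), (245,189) and (292,188), square to the fingers, and the green frame at right. The arm was still settling, so I'll re-measure.

Scaled: 20 mm is 0.32.

```bash
echo '{"tx":[0, 0, 0, 0], "ty":[0, 0, 0, 0], "tz":[0.32, 0, 0, 0], "rx":[0, 0, 0, 0], "ry":[0, 0, 0, 0], "rz":[0, 0, 0, 0], "jaw":[60, 60, 60, 60]}' | python3 drive.py |head -3
python3 - <<'E'
from h import *
np.set_printoptions(precision=2,suppress=True)
c=ctrl.camera_info("wrist");im=ctrl.get_image("wrist");cv2.imwrite("pics/w2.png",im[:,:,::-1])
o=mask(im,(12,130,120),(28,255,255));k,_,st,ce=cv2.connectedComponentsWithStats(o)
P=[onz(c,ce[i],42) for i in range(1,k) if st[i,4]>25 and ce[i][1]<240];P=np.array(P);print(P,P.mean(0))
print(cv2.minAreaRect(P[:,:2].astype(np.float32)))
g=mask(im,(50,120,60),(75,255,255));g[250:]=0;ct=big(g);print(cv2.minAreaRect(np.array([onz(c,p,6)[:2] for p in ct[:,0]],np.float32)))
to([*P.mean(0)[:2],100])
E
```

```text
t: 2.52
eef_pos: [610.1, 42.2, 207.5]
eef_rot: [180.0, 0.1, -169.3]
[[584.04   8.58  42.  ]
 [573.    65.67  42.  ]
 [643.27  20.43  42.  ]
 [632.31  77.38  42.  ]] [608.15  43.01  42.  ]
((608.1730346679688, 42.97865295410156), (60.67766571044922, 58.143516540527344), 11.166421890258789)
((552.9268798828125, 273.761474609375), (119.015380859375, 109.34213256835938), 19.850358963012695)
move [  1.9   1.3 107.5] rot [0. 0. 0.]
```

Scaled: 50 mm is 0.8, 40 mm is 0.64.

```bash
echo '{"tx":[0.024, 0, 0, 0, 0], "ty":[0.016, 0, 0, 0, 0], "tz":[0.8, 0.8, 0.64, 0.256, 0], "rx":[0, 0, 0, 0, 0], "ry":[0, 0, 0, 0, 0], "rz":[0, 0, 0, 0, 0], "jaw":[60, 60, 60, 60, 60]}' | python3 drive.py
echo '{"tx":[0, 0, 0, 0, 0], "ty":[0, 0, 0, 0, 0], "tz":[0.08, 0, 0, 0, 0], "rx":[0, 0, 0, 0, 0], "ry":[0, 0, 0, 0, 0], "rz":[0, 0, 0, 0, 0], "jaw":[60, 60, 20, 20, 20]}' | python3 drive.py 25
```

```text
t: 3.2
eef_pos: [608.1, 42.3, 50.6]
eef_rot: [-180.0, -0.0, -169.3]
ft_force: [0.5, 0.0, -0.5]
finger_gap: 59.9
grip_force: 0.0
t: 3.82
eef_pos: [608.3, 42.4, 45.9]
eef_rot: [180.0, 0.0, -169.3]
ft_force: [-0.2, 0.3, 0.1]
finger_gap: 34.3
grip_force: 0.0
```

Scaled: 14 mm is 0.224, 10 mm is 0.16.

```bash
echo '{"tx":[0, 0, 0, 0.008, 0.0112], "ty":[0, 0, 0, 0.16, 0.224], "tz":[0, 0, 0, 0, 0], "rx":[0, 0, 0, 0, 0], "ry":[0, 0, 0, 0, 0], "rz":[0, 0, 0, 0, 0], "jaw":[20, 20, 20, 20, 20]}' | python3 drive.py
echo '{"tx":[0.016, 0.016, 0.016, 0.016, 0.016], "ty":[0.32, 0.32, 0.32, 0.32, 0.32], "tz":[0, 0, 0, 0, 0], "rx":[0, 0, 0, 0, 0], "ry":[0, 0, 0, 0, 0], "rz":[0, 0, 0, 0, 0], "jaw":[20, 20, 20, 20, 20]}' | python3 drive.py
echo '{"tx":[0.016, 0.016, 0.016, 0.016, 0.016], "ty":[0.32, 0.32, 0.32, 0.32, 0.32], "tz":[0, 0, 0, 0, 0], "rx":[0, 0, 0, 0, 0], "ry":[0, 0, 0, 0, 0], "rz":[0, 0, 0, 0, 0], "jaw":[20, 20, 20, 20, 20]}' | python3 drive.py
echo '{"tx":[0.0112, 0, 0, 0, 0], "ty":[0.208, 0, 0, 0, 0], "tz":[0, 0, 0, 0, 0], "rx":[0, 0, 0, 0, 0], "ry":[0, 0, 0, 0, 0], "rz":[0, -0.05, -0.05, -0.0533, 0], "jaw":[20, 20, 20, 20, 20]}' | python3 drive.py
echo '{"tx":[0, 0], "ty":[0, 0], "tz":[0, 0], "rx":[0, 0], "ry":[0, 0], "rz":[0, 0], "jaw":[20, 20]}' | python3 drive.py
```

```text
t: 4.45
eef_pos: [603.3, 63.1, 45.9]
eef_rot: [-179.8, 0.0, -169.5]
ft_force: [1.7, -4.8, 1.2]
finger_gap: 27.9
grip_force: 25.0
t: 5.08
eef_pos: [579.7, 161.3, 45.9]
eef_rot: [-179.9, 0.0, -169.4]
ft_force: [0.0, -6.5, 2.6]
finger_gap: 27.9
grip_force: 25.0
t: 5.7
eef_pos: [556.5, 258.3, 45.9]
eef_rot: [-179.8, 0.0, -169.4]
ft_force: [1.6, -7.1, 3.4]
finger_gap: 27.5
grip_force: 25.0
t: 6.32
eef_pos: [552.5, 273.6, 45.8]
eef_rot: [180.0, 0.0, -160.1]
ft_force: [-0.3, 1.2, 1.5]
finger_gap: 27.6
grip_force: 25.0
t: 6.58
eef_pos: [552.5, 273.6, 45.8]
eef_rot: [180.0, 0.0, -160.1]
ft_force: [0.3, 1.8, 1.8]
finger_gap: 27.8
grip_force: 25.0
```

Scaled: -50 mm is -0.8, -15 mm is -0.24.

```bash
echo '{"tx":[0, 0, 0, 0, 0], "ty":[0, 0, 0, 0, 0], "tz":[0, 0, 0, -0.24, -0.8], "rx":[0, 0, 0, 0, 0], "ry":[0, 0, 0, 0, 0], "rz":[0, 0, 0, 0, 0], "jaw":[60, 60, 60, 60, 60]}' | python3 drive.py|head -2
echo '{"tx":[0, 0, 0, 0, 0], "ty":[0, 0, 0, 0, 0], "tz":[-0.88, -0.8, 0, 0, 0], "rx":[0, 0, 0, 0, 0], "ry":[0, 0, 0, 0, 0], "rz":[0, 0, 0, 0, 0], "jaw":[60, 60, 60, 60, 60]}' | python3 drive.py|head -3
python3 - <<'E'
from h import *
np.set_printoptions(precision=2,suppress=True)
c=ctrl.camera_info("wrist");im=ctrl.get_image("wrist");cv2.imwrite("pics/w3.png",im[:,:,::-1])
o=mask(im,(12,130,120),(28,255,255));k,_,st,ce=cv2.connectedComponentsWithStats(o)
P=[onz(c,ce[i],42) for i in range(1,k) if st[i,4]>25 and ce[i][1]<240];P=np.array(P);print(len(P),P.mean(0))
print(cv2.minAreaRect(P[:,:2].astype(np.float32)))
g=mask(im,(50,120,60),(75,255,255));g[250:]=0;ct=big(g);print(cv2.minAreaRect(np.array([onz(c,p,6)[:2] for p in ct[:,0]],np.float32)))
E
```

```text
t: 7.2
eef_pos: [550.9, 272.1, 109.9]
t: 7.82
eef_pos: [551.8, 272.6, 214.7]
eef_rot: [-180.0, -0.1, -160.1]
4 [552.56 273.84  42.  ]
((552.6934204101562, 273.83795166015625), (60.77388381958008, 58.19387435913086), 20.306936264038086)
((553.2044067382812, 273.3360290527344), (118.15484619140625, 108.50218963623047), 19.936317443847656)
```

View pics/w3.png

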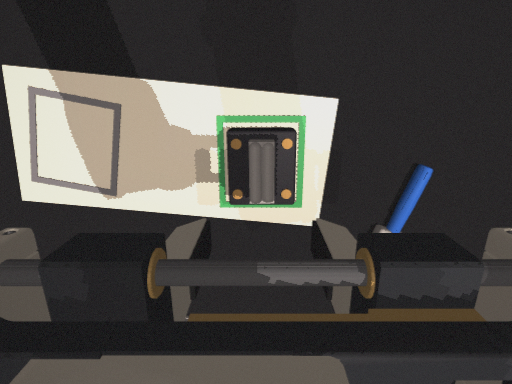

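The view shows the block centred in the green frame: block (552.6,273.8) against frame (553.2,273.3), 0.4° off square. The next job is to look at the dial with the wrist camera, so I'll turn the tool to the gauge's yaw and cross over.

Scaled: 10.35 degrees / 60 = 0.1725.

```bash
for i in 1 2 3; do :; done
echo '{"tx":[0, 0, 0, 0, 0], "ty":[0, 0, 0, 0, 0], "tz":[0, 0, 0, 0, 0], "rx":[0, 0, 0, 0, 0], "ry":[0, 0, 0, 0, 0], "rz":[0.1725, 0.1725, 0.1725, 0.1725, 0.1725], "jaw":[60, 60, 60, 60, 60]}' | python3 drive.py|head -1
echo '{"tx":[0, 0, 0, 0, 0], "ty":[0, 0, 0, 0, 0], "tz":[0, 0, 0, 0, 0], "rx":[0, 0, 0, 0, 0], "ry":[0, 0, 0, 0, 0], "rz":[0.1725, 0.1725, 0.1725, 0.1725, 0.1725], "jaw":[60, 60, 60, 60, 60]}' | python3 drive.py|head -1
echo '{"tx":[0, 0, 0, 0, 0], "ty":[0, 0, 0, 0, 0], "tz":[0, 0, 0, 0, 0], "rx":[0, 0, 0, 0, 0], "ry":[0, 0, 0, 0, 0], "rz":[0.1725, 0.1725, 0.1725, 0.1725, 0.1725], "jaw":[60, 60, 60, 60, 60]}' | python3 drive.py
python3 - <<'E'
from h import *
gx=np.array([.712,.702,0]);gy=np.array([-.702,.712,0]);z=np.array([0,0,1.])
tz=-.5*gx-.866*z;tx=.866*gx-.5*z;T=np.c_[tx,np.cross(tz,tx),tz]
D=np.array([479,-310,85.]);print(ctrl.sense()["q"]);to(D+42*gx+100*z,T)
E
```

```text
t: 8.5
t: 9.12
t: 9.75
eef_pos: [552.0, 272.9, 214.8]
eef_rot: [-180.0, 0.1, 44.3]
ft_force: [0.4, 0.5, 0.2]
finger_gap: 60.1
grip_force: 0.0
[-58.4834909   28.28031378  40.87826379  94.63237648 -20.01201835
  64.73769639 -57.99575439]
move [-417.3  365.9   30.5] rot [ -0.1 -29.9  -0.3]
```

Scaled: -46.3 mm is -0.7408, 40.7 mm is 0.6512.

```bash

echo '{"tx":[-0.7408, -0.7408, -0.7408, -0.7408, -0.7408], "ty":[0.6512, 0.6512, 0.6512, 0.6512, 0.6512], "tz":[0, 0, 0, 0, 0], "rx":[0, 0, 0, 0, 0], "ry":[0, 0, 0, 0, 0], "rz":[0, 0, 0, 0, 0], "jaw":[60, 60, 60, 60, 60]}' | python3 drive.py|head -2
echo '{"tx":[-0.7408, -0.7408, -0.7408, -0.7408, 0], "ty":[0.6512, 0.6512, 0.6512, 0.6512, 0], "tz":[0, 0, 0, 0, 0], "rx":[0, 0, 0, 0, 0], "ry":[0, 0, 0, 0, 0], "rz":[0, 0, 0, 0, 0], "jaw":[60, 60, 60, 60, 60]}' | python3 drive.py|head -2
echo '{"tx":[0, 0, 0, 0, 0], "ty":[0, 0, 0, 0, 0], "tz":[0, 0, 0, 0, 0], "rx":[0, 0, 0, 0, 0], "ry":[-0.1667, -0.1667, -0.1667, 0, 0], "rz":[0, 0, 0, 0, 0], "jaw":[60, 60, 60, 60, 60]}' | python3 drive.py
python3 - <<'E'
from h import *
print(ctrl.sense()["q"].round(1))
c=ctrl.camera_info("wrist");np.savez("c4.npz",**c);im=ctrl.get_image("wrist");cv2.imwrite("pics/w4.png",im[:,:,::-1])
E
```

```text
t: 10.38
eef_pos: [530.1, -36.2, 215.2]
t: 11.0
eef_pos: [510.6, -286.8, 215.5]
t: 11.62
eef_pos: [513.1, -280.0, 215.2]
eef_rot: [-180.0, 30.0, 44.7]
ft_force: [-0.5, 0.0, 0.8]
finger_gap: 59.9
grip_force: 0.0
[-22.5  39.5  52.4  91.5  -2.3  73.  -18.8]
```

View pics/w4.png

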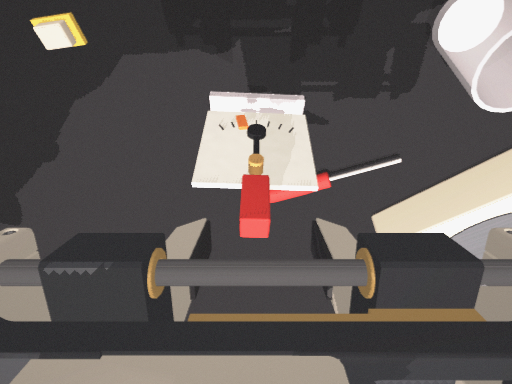

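The dial shows clearly: brass pivot at (256,163), black pointer tip at (257,131), orange mark at (242,122). Image left is the gauge's +y, so the mark is positive. Next I cast rays onto the dial plane.

```bash
python3 - <<'E'
from h import *
np.set_printoptions(precision=2,suppress=True)
c=dict(np.load("c4.npz"));im=cv2.imread("pics/w4.png")[:,:,::-1]
# red handle: image + top/scene triangulation check, foot corners
yaw=np.radians(44.6);gx=np.array([np.cos(yaw),np.sin(yaw),0]);gy=np.array([-gx[1],gx[0],0]);z=np.array([0,0,1.])
G=np.array([479,-310,0.])
def dial(p,x):
    o,d=ray(c,p);k=((G-o)@gx+x)/(d@gx);X=o+k*d-G;return np.array([X@gy,X[2]])
hs=cv2.cvtColor(im,cv2.COLOR_RGB2HSV);r=np.zeros(im.shape[:2],np.uint8);r[110:132,228:253]=255
m=cv2.inRange(hs,(4,130,120),(20,255,255))&r
ys,xs=np.nonzero(m);pts=np.array([dial((x,y),3.5) for x,y in zip(xs,ys)]);print("mark n",len(xs),cen(m),pts.mean(0),pts.min(0),pts.max(0))
print("mark line fit",cv2.fitLine(pts.astype(np.float32),cv2.DIST_L2,0,.01,.01).ravel())
r[:]=0;r[145:178,243:270]=255;b=cv2.inRange(hs,(12,120,90),(30,255,255))&r
for x in(3,6,10): print("pivot",x,cen(b),dial(cen(b),x))
r[:]=0;r[118:160,240:272]=255;k=cv2.inRange(hs,(0,0,0),(180,255,60))&r;print("pointer",cen(k),cv2.countNonZero(k),dial(cen(k),6),dial((257,131),6))
piv=np.array([0,112.]);
for p0 in(piv,dial(cen(b),6)):
    v=pts.mean(0)-p0;print("mark ang",np.degrees(np.arctan2(v[0],-v[1])),np.hypot(*v))
# dial plate corners at z=130 edge (bottom of white)
for p in [(194,187),(316,187),(209,112),(306,112)]: print("corner",dial(p,3))
rd=cv2.inRange(hs,(0,150,60),(8,255,255))|cv2.inRange(hs,(172,150,60),(180,255,255));rd[:,:235]=0;rd[:,273:]=0;rd[245:]=0
print(cv2.boundingRect(rd),dial((256,205),13))
top=ctrl.camera_info("top")
E
```

```text
mark n 123 [241.62 121.63] [19.08 39.46] [11.69 26.51] [25.97 51.49]
mark line fit [ 0.25 -0.97 19.08 39.46]
pivot 3 [255.62 164.11] [  2.55 108.53]
pivot 6 [255.62 164.11] [  2.47 111.77]
pivot 10 [255.62 164.11] [  2.37 116.09]
pointer [256.29 134.62] 283 [ 2.37 66.5 ] [ 1.69 60.22]
mark ang 14.740315917230163 75.00638024798661
mark ang 12.937095903804114 74.19188726810783
corner [ 56.66 138.42]
corner [-51.29 138.12]
corner [57.92 19.73]
corner [-54.93  19.3 ]
(239, 175, 34, 63) [  1.38 166.92]
```

The mark is at about +13°. I'll level the tool and take a second wrist view, to triangulate the handle and the dial corners before grasping.

Scaled: -20 mm is -0.32, 10 degrees / 60 = 0.1667.

```bash

echo '{"tx":[0, 0, 0, 0, -0.32], "ty":[0, 0, 0, 0, 0], "tz":[0, 0, 0, -0.32, 0], "rx":[0, 0, 0, 0, 0], "ry":[0.1667, 0.1667, 0.1667, 0, 0], "rz":[0, 0, 0, 0, 0], "jaw":[60, 60, 60, 60, 60]}' | python3 drive.py|head -1
echo '{"tx":[0, 0, 0], "ty":[0, 0, 0], "tz":[0, 0, 0], "rx":[0, 0, 0], "ry":[0, 0, 0], "rz":[0, 0, 0], "jaw":[60, 60, 60]}' | python3 drive.py|head -3
python3 - <<'E'
from h import *
c=ctrl.camera_info("wrist");np.savez("c5.npz",**c);im=ctrl.get_image("wrist");cv2.imwrite("pics/w5.png",im[:,:,::-1])
a=cv2.imread("pics/w4.png")[80:250,180:340]
cv2.imwrite("pics/w45.png",np.hstack([cv2.resize(a,(470,500),interpolation=cv2.INTER_CUBIC)[:,:],cv2.resize(im[80:330,170:340,::-1],(325,500),interpolation=cv2.INTER_CUBIC)]))
E
```

```text
t: 12.3
t: 12.68
eef_pos: [499.6, -293.6, 235.1]
eef_rot: [-179.9, 0.0, 44.7]
```

View pics/w45.png

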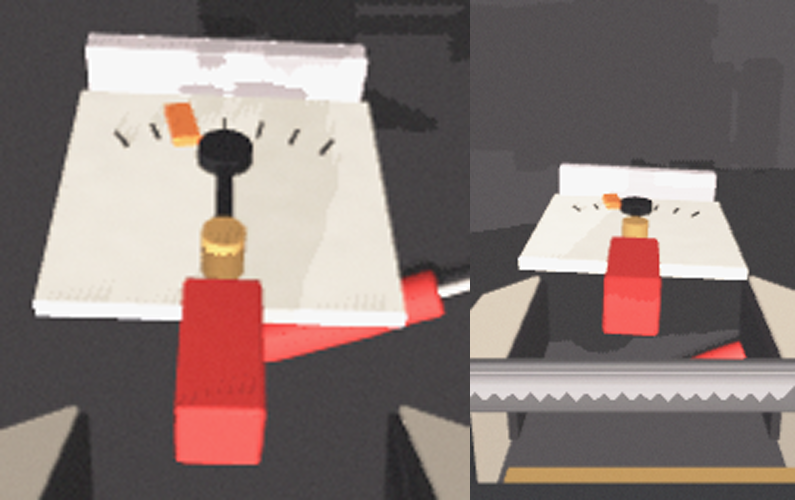

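Left crop: handle top face centre at (220,436), dial base corners at (84,92) and (366,101). Right crop: the same points at (632,305), (557,195) and (716,201). I can triangulate these.

```bash
python3 - <<'E'
from h import *
np.set_printoptions(precision=2,suppress=True)
A=dict(np.load("c4.npz"));B=dict(np.load("c5.npz"))
a=lambda u,v:(180+u/2.9375,80+v/2.941); b=lambda u,v:(170+(u-470)/1.912,80+v/2)
F={}
for n,p,q in [("handletop",(220.5,436),(632,305)),("baseL",(84,92),(557,195)),("baseR",(366,101),(716,201)),("topL",(37,301),(521,259)),("topR",(405,318),(746,270))]:
    F[n],e=tri(A,a(*p),B,b(*q));print(n,F[n],e)
for n in("top","base"):
    v=F[n+"L"]-F[n+"R"];print(n,(F[n+"L"]+F[n+"R"])/2,np.linalg.norm(v),np.degrees(np.arctan2(v[1],v[0]))-90)
for z in(180,): print(onz(A,a(220.5,436),z),onz(B,b(632,305),z))
# homography of dial front face -> (y,z)
H=cv2.getPerspectiveTransform(np.float32([a(84,92),a(366,101),a(37,301),a(405,318)]),np.float32([[58,12],[-58,12],[58,130],[-58,130]]))
for n,p in dict(mark=(179,120),mk_o=(180,104),mk_i=(181,144),t0=(224,125),tr1=(260,130),tr2=(293,137),tr3=(327,146),tl2=(155,131),tl3=(121,138)).items():
    y,z=cv2.perspectiveTransform(np.float32([[a(*p)]]),H)[0,0];print(n,round(y,1),round(z,1),"ang",np.degrees(np.arctan2(y,112-z)).round(1))
E
```

```text
handletop [ 477.22 -308.6   179.9 ] 0.29351105439742675
baseL [ 436.88 -268.08   12.71] 0.5712890472549905
baseR [ 514.03 -351.72   12.94] 0.9118621447816015
topL [ 436.28 -267.8   129.13] 0.007804458588622971
topR [ 513.89 -352.28  132.28] 0.530992738359755
top [ 475.08 -310.04  130.7 ] 114.75931223133757 42.57501212051832
base [ 475.45 -309.9    12.83] 113.7899580612437 42.688891849572514
[ 477.43 -308.61  180.  ] [ 477.15 -308.46  180.  ]
mark 17.6 29.5 ang 12.0
mk_o 17.7 18.4 ang 10.7
mk_i 16.0 45.1 ang 13.5
t0 -0.4 31.8 ang -0.3
tr1 -14.5 34.3 ang -10.6
tr2 -27.3 38.1 ang -20.3
tr3 -40.0 43.1 ang -30.2
tl2 26.6 37.3 ang 19.6
tl3 39.5 42.6 ang 29.7
```

The heights agree (handle top 180, dial base 12.8). The 10° ticks calibrate well, and the mark reads about +12°. Now to grasp the handle.

Scaled: 2 degrees / 60 = 0.0333.

```bash
echo '{"tx":[0, 0, 0], "ty":[0, 0, 0], "tz":[0, 0, 0], "rx":[0, 0, 0], "ry":[0, 0, 0], "rz":[0.0333, 0, 0], "jaw":[60, 60, 60]}' | python3 drive.py|head -3
python3 -c "
from h import *
to([476.5,-309.3,139])"
```

```text
t: 13.1
eef_pos: [499.3, -294.4, 235.7]
eef_rot: [180.0, 0.0, 42.7]
move [-26.9  -4.5  96.7] rot [0. 0. 0.]
```

Scaled: 45 mm is 0.72, 35 mm is 0.56.

```bash
echo '{"tx":[-0.4304, 0, 0, 0, 0], "ty":[-0.072, 0, 0, 0, 0], "tz":[0, 0, 0.72, 0.56, 0.256], "rx":[0, 0, 0, 0, 0], "ry":[0, 0, 0, 0, 0], "rz":[0, 0, 0, 0, 0], "jaw":[60, 60, 60, 60, 60]}' | python3 drive.py|head -3
echo '{"tx":[0, 0, 0, 0, 0], "ty":[0, 0, 0, 0, 0], "tz":[0, 0, 0, 0, 0], "rx":[0, 0, 0, 0, 0], "ry":[0, 0, 0, 0, 0], "rz":[0, 0, 0, 0, 0], "jaw":[60, 20, 20, 20, 20]}' | python3 drive.py 30
echo '{"tx":[0, 0, 0], "ty":[0, 0, 0], "tz":[0, 0, 0], "rx":[0, 0, 0], "ry":[0, 0, 0], "rz":[0, 0, 0], "jaw":[20, 20, 20]}' | python3 drive.py 40
echo '{"tx":[0, 0, 0, 0, 0], "ty":[0, 0, 0, 0, 0], "tz":[-0.16, -0.32, -0.64, 0, 0], "rx":[0, 0, 0, 0, 0], "ry":[0, 0, 0, 0, 0], "rz":[0, 0, 0, 0, 0], "jaw":[20, 20, 20, 20, 20]}' | python3 drive.py
python3 -c "
from h import *
s=ctrl.sense();print(s['q'].round(1),s['torque'])"
```

```text
t: 13.72
eef_pos: [475.3, -309.1, 138.2]
eef_rot: [-179.9, 0.0, 42.6]
t: 14.35
eef_pos: [476.6, -309.4, 140.0]
eef_rot: [180.0, -0.0, 42.7]
ft_force: [-1.4, 1.8, 1.9]
finger_gap: 24.5
grip_force: 0.8
t: 14.72
eef_pos: [476.4, -309.4, 139.9]
eef_rot: [180.0, -0.0, 42.6]
ft_force: [-1.0, 0.7, 5.6]
finger_gap: 23.9
grip_force: 39.9
t: 15.35
eef_pos: [476.1, -308.8, 209.1]
eef_rot: [-179.9, -0.0, 42.7]
ft_force: [-0.1, 0.1, -4.2]
finger_gap: 23.9
grip_force: 39.9
[ -4.3  24.5  45.  102.2 -19.5  61.5   0.3] [-0.04819955  0.16517456  0.0167589 ]
```

Scaled: 38.5 mm is 0.616, -33.7 mm is -0.5392.

```bash
echo '{"tx":[0, 0, 0.32, 0.616, 0.616], "ty":[0, 0, -0.28, -0.5392, -0.5392], "tz":[-0.48, -0.48, 0, 0, 0], "rx":[0, 0, 0, 0, 0], "ry":[0, 0, 0, 0, 0], "rz":[0, 0, 0, 0, 0], "jaw":[20, 20, 20, 20, 20]}' | python3 drive.py|head -2
echo '{"tx":[0.616, 0.616, 0.616, 0.616, 0.616], "ty":[-0.5392, -0.5392, -0.5392, -0.5392, -0.5392], "tz":[0, 0, 0, 0, 0], "rx":[0, 0, 0, 0, 0], "ry":[0, 0, 0, 0, 0], "rz":[0, 0, 0, 0, 0], "jaw":[20, 20, 20, 20, 20]}' | python3 drive.py|head -2
echo '{"tx":[0.616, 0.616, 0.616, 0.616, 0.32], "ty":[-0.5392, -0.5392, -0.5392, -0.5392, -0.272], "tz":[0, 0, 0, 0, 0], "rx":[0, 0, 0, 0, 0], "ry":[0, 0, 0, 0, 0], "rz":[0, 0, 0, 0, 0], "jaw":[20, 20, 20, 20, 20]}' | python3 drive.py|head -2
echo '{"tx":[0, 0, 0, 0, 0], "ty":[0, 0, 0, 0, 0], "tz":[0, 0, 0, 0, 0], "rx":[0, 0, 0, -0.1, -0.1], "ry":[0, 0, 0, 0, 0], "rz":[0.125, 0.1267, 0.125, 0, 0], "jaw":[20, 20, 20, 20, 20]}' | python3 drive.py
echo '{"tx":[0, 0, 0], "ty":[0, 0, 0], "tz":[0, 0, 0], "rx":[0, 0, 0], "ry":[0, 0, 0], "rz":[0, 0, 0], "jaw":[20, 20, 20]}' | python3 drive.py
cat > tgt.py <<'E'
from h import *
def tgt(lean,h,yaw=20.1):
    y=np.radians(yaw);gx=np.array([np.cos(y),np.sin(y),0]);gy=np.array([-gx[1],gx[0],0])
    l=np.radians(lean);gz=np.array([0,0,np.cos(l)])+np.sin(l)*gy;T=np.c_[gx,np.cross(-gz,gx),-gz]
    to(np.array([552.6,273.8,h])+140*gz,T)
E
python3 -c "
from tgt import *
tgt(12,100);print(ctrl.sense()['q'].round(1))"
```

```text
t: 15.98
eef_pos: [489.4, -179.5, 268.3]
t: 16.6
eef_pos: [516.7, 74.9, 268.4]
t: 17.23
eef_pos: [541.2, 306.4, 267.3]
t: 17.85
eef_pos: [542.3, 302.0, 268.4]
eef_rot: [167.8, 0.1, 20.0]
ft_force: [-0.3, -1.3, -4.1]
finger_gap: 23.6
grip_force: 40.0
t: 18.23
eef_pos: [543.4, 301.0, 269.9]
eef_rot: [168.1, -0.0, 19.9]
ft_force: [-0.6, -0.5, -3.4]
finger_gap: 23.6
grip_force: 40.0
move [-0.7 -7.2 32.2] rot [-0.1  0.  -0.2]
[-69.8  29.4  46.3  87.9  -9.4  72.6 -94.4]
```

Careful with the scale: shifts go in shares of 62.5 mm and turns go in shares of 60 degrees. That gives: 20 mm is 0.32, -7 mm is -0.112.

```bash
echo '{"tx":[0, 0, 0, 0, 0], "ty":[-0.112, 0, 0, 0, 0], "tz":[0.32, 0, 0, 0, 0], "rx":[0, 0, 0, 0, 0], "ry":[0, 0, 0, 0, 0], "rz":[0, 0, 0, 0, 0], "jaw":[20, 20, 20, 20, 20]}' | python3 drive.py|head -1
echo '{"tx":[0, 0, 0, 0, 0], "ty":[0, 0, 0, 0, 0], "tz":[0, 0, 0, 0, 0], "rx":[0, 0, 0, 0, 0], "ry":[0, 0, 0, 0, 0], "rz":[0, 0, 0, 0, 0], "jaw":[20, 20, 20, 20, 20]}' | python3 drive.py|head -3
python3 - <<'E'
from h import *
c=ctrl.camera_info("wrist");np.savez("c6.npz",**c);im=ctrl.get_image("wrist");cv2.imwrite("pics/w6.png",im[:,:,::-1])
cv2.imwrite("pics/w6c.png",cv2.resize(im[60:260,150:362,::-1],(636,600),interpolation=cv2.INTER_CUBIC))
E
```

```text
t: 18.85
t: 19.48
eef_pos: [541.9, 305.2, 248.7]
eef_rot: [168.0, -0.0, 20.0]
```

View pics/w6c.png

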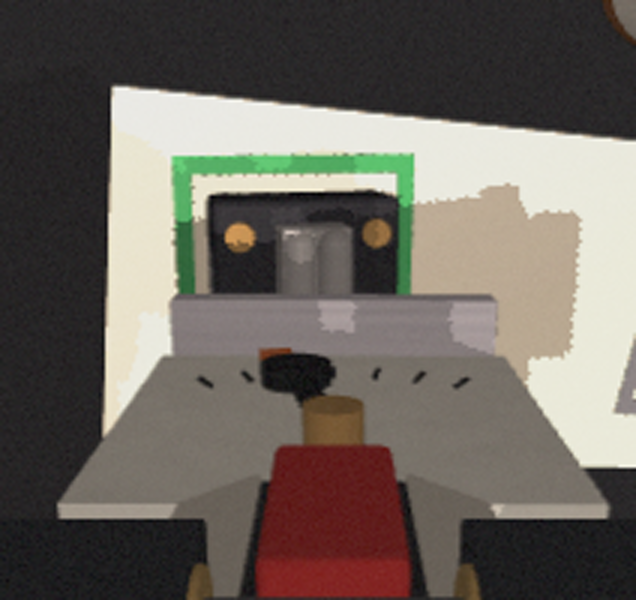

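The pointer (disc at (298,373) in the crop) nearly covers the orange mark (275,352), both between the +10° and +20° ticks. The tick comparison puts the mark at about 11.5°. I'll trim the lean by 0.5° and go down onto the stud.

Scaled: 0.5 degrees / 60 = 0.0083.

```bash
echo '{"tx":[0, 0, 0], "ty":[0, 0, 0], "tz":[0, 0, 0], "rx":[0.0083, 0, 0], "ry":[0, 0, 0], "rz":[0, 0, 0], "jaw":[20, 20, 20]}' | python3 drive.py|head -3
python3 -c "
from tgt import *
tgt(11.5,76)"
```

```text
t: 19.9
eef_pos: [541.9, 305.1, 248.8]
eef_rot: [168.5, -0.0, 20.0]
move [-0.7 -2.1 35.9] rot [-0.   0.  -0.1]
```

Scaled: 14 mm is 0.224, 8 mm is 0.128.

```bash
echo '{"tx":[-0.0112, 0, 0, 0, 0], "ty":[-0.0336, 0, 0, 0, 0], "tz":[0.224, 0.224, 0.128, 0, 0], "rx":[0, 0, 0, 0, 0], "ry":[0, 0, 0, 0, 0], "rz":[0, 0, 0, 0, 0], "jaw":[20, 20, 20, 20, 20]}' | python3 drive.py
echo '{"tx":[0, 0], "ty":[-0.0064, 0], "tz":[0.032, 0], "rx":[0, 0], "ry":[0, 0], "rz":[0, 0], "jaw":[20, 20]}' | python3 drive.py
echo '{"tx":[0, 0], "ty":[-0.0032, 0], "tz":[0.016, 0], "rx":[0, 0], "ry":[0, 0], "rz":[0, 0], "jaw":[20, 20]}' | python3 drive.py
```

```text
t: 20.52
eef_pos: [543.3, 300.2, 213.3]
eef_rot: [168.5, -0.0, 20.0]
ft_force: [0.7, -0.3, -4.3]
finger_gap: 23.6
grip_force: 40.0
t: 20.78
eef_pos: [543.0, 300.3, 211.1]
eef_rot: [168.5, -0.0, 20.1]
ft_force: [-0.8, -0.5, -4.5]
finger_gap: 23.6
grip_force: 40.0
t: 21.02
eef_pos: [543.0, 300.2, 209.9]
eef_rot: [168.5, 0.0, 20.0]
ft_force: [0.3, 0.3, -4.5]
finger_gap: 23.8
grip_force: 40.0
```

Scaled: 1 mm is 0.016, -0.2 mm is -0.0032.

```bash
for i in 1; do echo '{"tx":[0, 0], "ty":[-0.0032, 0], "tz":[0.016, 0], "rx":[0, 0], "ry":[0, 0], "rz":[0, 0], "jaw":[20, 20]}' | python3 drive.py|sed -n '2p;4p'
echo '{"tx":[0, 0], "ty":[-0.0032, 0], "tz":[0.016, 0], "rx":[0, 0], "ry":[0, 0], "rz":[0, 0], "jaw":[20, 20]}' | python3 drive.py|sed -n '2p;4p'
echo '{"tx":[0, 0], "ty":[-0.0016, 0], "tz":[0.008, 0], "rx":[0, 0], "ry":[0, 0], "rz":[0, 0], "jaw":[20, 20]}' | python3 drive.py|sed -n '2p;4p'
echo '{"tx":[0, 0], "ty":[-0.0016, 0], "tz":[0.008, 0], "rx":[0, 0], "ry":[0, 0], "rz":[0, 0], "jaw":[20, 20]}' | python3 drive.py|sed -n '2p;4p'; done
```

```text
eef_pos: [543.0, 300.1, 208.9]
ft_force: [0.5, -0.0, -4.6]
eef_pos: [543.0, 300.1, 207.8]
ft_force: [0.3, -0.4, -3.9]
eef_pos: [543.0, 300.1, 207.4]
ft_force: [0.2, -0.5, -3.7]
eef_pos: [543.0, 300.1, 206.8]
ft_force: [0.4, -0.2, -4.7]
```

Scaled: 0.5 mm is 0.008, -0.1 mm is -0.0016.

```bash
echo '{"tx":[0, 0], "ty":[-0.0016, 0], "tz":[0.008, 0], "rx":[0, 0], "ry":[0, 0], "rz":[0, 0], "jaw":[20, 20]}' | python3 drive.py|sed -n '2p;4p'
echo '{"tx":[0, 0], "ty":[-0.0016, 0], "tz":[0.008, 0], "rx":[0, 0], "ry":[0, 0], "rz":[0, 0], "jaw":[20, 20]}' | python3 drive.py|sed -n '2p;4p'
echo '{"tx":[0, 0], "ty":[-0.0016, 0], "tz":[0.008, 0], "rx":[0, 0], "ry":[0, 0], "rz":[0, 0], "jaw":[20, 20]}' | python3 drive.py|sed -n '2p;4p'
```

```text
eef_pos: [543.0, 300.1, 206.4]
ft_force: [0.2, 0.4, -3.8]
eef_pos: [543.0, 300.1, 205.9]
ft_force: [-0.1, -0.6, -4.2]
eef_pos: [543.1, 300.2, 205.7]
ft_force: [-0.9, 0.3, 0.9]
```

Contact: the vertical force rose by about 5 N. I'll add a touch more, let the pointer settle, then check it in the camera.

Scaled: 0.3 mm is 0.0048.

```bash
echo '{"tx":[0, 0, 0, 0, 0], "ty":[0, 0, 0, 0, 0], "tz":[0.0048, 0, 0, 0, 0], "rx":[0, 0, 0, 0, 0], "ry":[0, 0, 0, 0, 0], "rz":[0, 0, 0, 0, 0], "jaw":[20, 20, 20, 20, 20]}' | python3 drive.py
echo '{"tx":[0, 0, 0, 0, 0], "ty":[0, 0, 0, 0, 0], "tz":[0, 0, 0, 0, 0], "rx":[0, 0, 0, 0, 0], "ry":[0, 0, 0, 0, 0], "rz":[0, 0, 0, 0, 0], "jaw":[20, 20, 20, 20, 20]}' | python3 drive.py
echo '{"tx":[0, 0, 0], "ty":[0, 0, 0], "tz":[0, 0, 0], "rx":[0, 0, 0], "ry":[0, 0, 0], "rz":[0, 0, 0], "jaw":[20, 20, 20]}' | python3 drive.py
python3 - <<'E'
from h import *
np.set_printoptions(precision=2,suppress=True)
c=ctrl.camera_info("wrist");p,M=tool();im=ctrl.get_image("wrist");cv2.imwrite("pics/w7.png",im[:,:,::-1])
# gauge frame from tool: gx=tx, gy=-ty, gz=-tz, foot = TCP+140 tz
G=p+140*M[:,2];gx,gy,gz=M[:,0],-M[:,1],-M[:,2]
def dial(q,x):
    o,d=ray(c,q);k=((G-o)@gx+x)/(d@gx);X=o+k*d-G;return np.array([X@gy,X@gz])
print("foot",G,[proj(c,G+gx*3+gy*y+gz*z).round(0) for y,z in((58,12),(-58,12),(0,112))])
hs=cv2.cvtColor(im,cv2.COLOR_RGB2HSV);r=np.zeros(im.shape[:2],np.uint8);r[170:200,225:262]=255
k=cv2.inRange(hs,(0,0,0),(180,255,45))&r;o=cv2.inRange(hs,(3,120,60),(14,255,255))&r
print("ptr",cen(k),dial(cen(k),9),"mark",cen(o),cv2.countNonZero(o),dial(cen(o),5))
cv2.imwrite("pics/w7c.png",cv2.resize(im[140:230,180:340,::-1],(800,450),interpolation=cv2.INTER_CUBIC))
E
```

```text
t: 23.4
eef_pos: [543.2, 300.2, 205.7]
eef_rot: [168.5, -0.0, 20.1]
ft_force: [-2.6, 1.3, 5.1]
finger_gap: 23.9
grip_force: 40.0
t: 24.02
eef_pos: [543.2, 300.2, 205.7]
eef_rot: [168.5, -0.0, 20.1]
ft_force: [-2.3, 0.8, 4.8]
finger_gap: 24.1
grip_force: 40.0
t: 24.4
eef_pos: [543.2, 300.2, 205.7]
eef_rot: [168.5, -0.0, 20.0]
ft_force: [-1.9, 0.8, 5.2]
finger_gap: 24.1
grip_force: 40.0
foot [552.84 274.04  68.48] [array([204., 174.]), array([318., 174.]), array([261., 211.])]
ptr [249.09 184.54] [ 9.61 68.6 ] mark [240.96 177.48] 25 [18.77 32.19]
```

View pics/w7c.png

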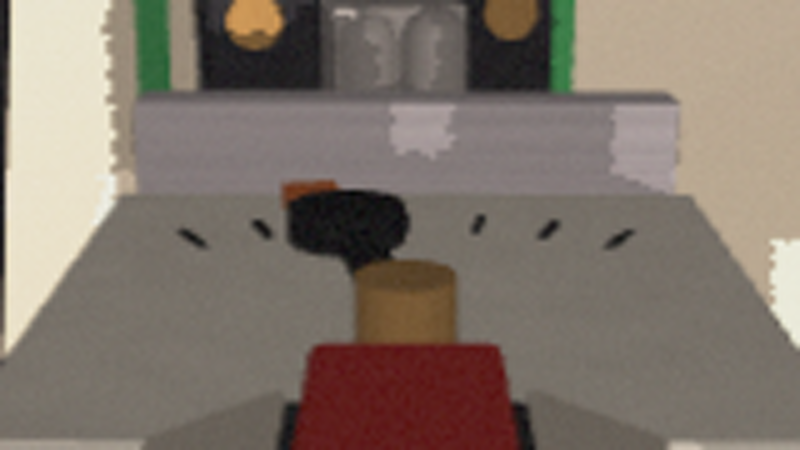

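In the final view the pointer bob (347,221) lies over the orange mark (310,188). Corrected for depth, both read about 11.5°. The contact force is about 9 N, the foot is 68 mm up, and nothing is moving. I'm handing it in.

```bash
python3 -c "
from station import ctrl
print(ctrl.finish_job())"
```

```text
the job is handed in; nothing more can be done
None
```

The job is handed in, with no verdict returned. By my measurements the block is within 1 mm and 0.4° of square in the green frame. The gauge is still held across the stud at about 9 N, its pointer and the orange mark both reading about 11.5°.

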